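# Find and tighten the loose bottle cap

### The arm

A 6-joint arm with a two-finger parallel gripper is mounted at the origin on a cart in front of the work surface, level with it; the furniture and walls round the work are solid. World frame = base frame: x ahead of the robot, y to its left, z up, the work surface at z = 0. Lengths are in m, angles in rad, forces in N, time in s.
With the tool pointing down it reaches from about 0.325 to 0.925 m from the base axis. Payload 3.1 kg.
Tool frame: the origin (TCP) lies on the centre line of the jaws, within the pads' length; the fingertips stand 17 mm ahead of it and the grasp point (between the pads) lies 2 mm behind it; z points along the fingers, y is the direction in which the jaws open and shut (so a half turn about z gives the same grasp; the last joint's range is limited). The gripper opens to 85 mm and grips with 20 to 120 N. Pads are 22 mm wide; open, the fingers measure 114 mm over their backs; the gripper's body (76 mm by 85 mm) begins 54 mm behind the grasp point. The pads swing forward as they close: fully open they stand 13 mm farther back than shut.
Start: joints at [0.992, 0.217, 1.613, -0, 1.311, -0.112], TCP at [0.281, 0.558, 0.217] pointing down, gripper open.
Joint ranges: [-2.75, 2.75], [-0.78, 2.1], [0.31, 2.55], [-1.13, 4.27], [0.13, 2.63], [-2.58, 2.58]. Speed limits (rad/s): [2.79, 2.79, 3.14, 3.14, 3.14, 3.14].

### API

Orientations are given as a rotation vector (axis times angle).
In Python, from workcell import monitor, optics, close_job gives the robot as it stands. The module is installed in compiled form; this text tells all that it offers.
- The arm moves only by the tool servo_tool, never from a script. Its argument "commands" is a list of rows, each a list of 3 entries, a list of its own where there are three numbers: the shift along the tool's x, y, z in mm, then the turn about the tool's z in degrees, then the opening, from 0 (shut) to 1 (fully open). In form: [[[dx, dy, dz], spin, grip], ...]. A call has 1 to 10 rows; each row shifts and turns the pose as measured when the row begins, along the tool's axes as they then stand; what a row does not reach is not made up. A row lasts 1/8 s, in which the tool goes at most 62.5 mm and 10.7 degrees, less where a joint would pass 70% of its speed; a pose out of reach is approached as far as the arm can. A call is refused whole if a number of a shift passes 62.5 or a number of a turn 10.7, either way. A call with a gripper value outside its range is refused whole. The fingers move at their own pace and stop on an object; "squeeze" is the grip in N (left out, the last holds). Time passes only in rows, so rows that do not move let the fingers close. It gives the time, the measured TCP pose, the force and the opening at its end, in the units of the state.
- monitor.sense(): the state, without advancing time (a new reading comes with each control period).
- optics.read_camera(name): name is "side" or "top"; returns (picture, depth): 480x640x3 uint8, red, green, blue; 480x640 float32, m along the optical axis (not along the pixel's ray), 0 where there is no reading.
- optics.calibration(name): a dict with "K" (3x3 intrinsics, pixels), "R" (3x3) and "t" (3): a world point X has camera coordinates R X + t. Camera axes: x right, y down, z forward; pixel columns grow to the right and rows downward; lengths in m; the calibration is good to about 2 mm. A picture is of the moment at which its call begins. calibration takes no time and is no camera call.
- close_job(): hands the job in, once; it reports no verdict.
The state is a dict: "t": time; "qpos": joint angles; "qd": joint speeds; "effort": joint torques, N m; "eef_pos": TCP position; "tool_rot": TCP orientation; "force": force on the tool from outside, world axes, zero at the start; "torque": the same for the moment, N m; "finger_gap": finger opening in m.
Only numpy, scipy, OpenCV 4.12 (cv2) and the standard library are available. Lean on these libraries where they do the work, as an engineer would, in place of code of your own. Each camera call takes 0.05 s, during which the arm holds its last target.

### The job

One of the three amber bottles in the slanted stand has a loose screw cap. First tug each white cap, one after the other from left to right, straight up along its leaning bottle by about 8 mm and let it drop back, to feel which one comes up before its bottle does; only then screw the loose cap clockwise until it is fully home, and tug it once more to make sure that its bottle now comes up with it. Leave all bottles down in their cups with their caps tight, and do not unscrew the good caps or disturb the things around.

Things in the scene. Friction and masses are not known exactly. Their poses are not given: they have to be found in the camera images.
- stand: White plastic bottle stand fixed to the desk, 150 x 340 mm, about 80 mm high. Its slanted deck holds three amber bottles in a row, 100 mm apart along the stand's y. Origin: centre of its underside; x to its back, y to the robot's left, z up. All bottles lean 25 degrees towards its front: 'up along a bottle' is (-0.423, 0, 0.906) in this frame.
- captop_a (a point): Centre of the top of a bottle's white ribbed screw cap, 36 mm in diameter, 32 mm long; below it 2 mm of neck, then the shoulder, widening to the 57 mm body 26 mm below the cap. Which place it has in the row varies: left = largest y in the stand's frame; next cap 100 mm away. z points up along the bottle. Loose and tight caps look alike.
- turn_a (a joint): Turn of the cap at captop_a, rad: 0 = fully home at a hard stop (tight), positive = unscrewed (anticlockwise looking down on it), at most 1.5. A loose cap starts 0.8 to 1.2 from home and turns with 0.09 N m of friction. Pulled up, it rises freely 5 mm per rad of turn (4 to 6 mm), then takes the bottle along; let go, it drops back.
- bottle_a (a joint): Lift of the bottle at captop_a along its own axis out of its spring cup, m: 0 = down. A spring holds it: with a tight cap it starts to rise at a pull of about 6.5 N, rises 2 mm for each further newton, stops hard at 10 mm and springs back when let go. It cannot turn or leave its cup.
- captop_b (a point): Centre of the top of a bottle's white ribbed screw cap, 36 mm in diameter, 32 mm long; below it 2 mm of neck, then the shoulder, widening to the 57 mm body 26 mm below the cap. Which place it has in the row varies: left = largest y in the stand's frame; next cap 100 mm away. z points up along the bottle. Loose and tight caps look alike.
- turn_b (a joint): Turn of the cap at captop_b, rad: 0 = fully home at a hard stop (tight), positive = unscrewed (anticlockwise looking down on it), at most 1.5. A loose cap starts 0.8 to 1.2 from home and turns with 0.09 N m of friction. Pulled up, it rises freely 5 mm per rad of turn (4 to 6 mm), then takes the bottle along; let go, it drops back.
- bottle_b (a joint): Lift of the bottle at captop_b along its own axis out of its spring cup, m: 0 = down. A spring holds it: with a tight cap it starts to rise at a pull of about 6.5 N, rises 2 mm for each further newton, stops hard at 10 mm and springs back when let go. It cannot turn or leave its cup.
- captop_c (a point): Centre of the top of a bottle's white ribbed screw cap, 36 mm in diameter, 32 mm long; below it 2 mm of neck, then the shoulder, widening to the 57 mm body 26 mm below the cap. Which place it has in the row varies: left = largest y in the stand's frame; next cap 100 mm away. z points up along the bottle. Loose and tight caps look alike.
- turn_c (a joint): Turn of the cap at captop_c, rad: 0 = fully home at a hard stop (tight), positive = unscrewed (anticlockwise looking down on it), at most 1.5. A loose cap starts 0.8 to 1.2 from home and turns with 0.09 N m of friction. Pulled up, it rises freely 5 mm per rad of turn (4 to 6 mm), then takes the bottle along; let go, it drops back.
- bottle_c (a joint): Lift of the bottle at captop_c along its own axis out of its spring cup, m: 0 = down. A spring holds it: with a tight cap it starts to rise at a pull of about 6.5 N, rises 2 mm for each further newton, stops hard at 10 mm and springs back when let go. It cannot turn or leave its cup.
- amber_bottle: Bystander: loose amber bottle with a brown cap, 52 mm in diameter, 110 mm high, origin at the centre of its underside.
- label_roll: Bystander: loose white label roll, 68 mm in diameter, 30 mm high, origin at the centre of its underside.
- kidney_dish: Bystander: loose steel kidney dish, 109 x 204 x 34 mm, long along its y, origin at the centre of its underside.
- pen_1: Bystander: loose blue pen lying flat, 145 mm long along its y, 12 mm thick, origin at the centre of its underside.

How it is judged:
On the way, in this order (a step that is already met when the one before it is completed fails the run):
1. the left cap has been tugged: pulled at least 2.5 mm up along its bottle's axis (((distance of captop_a from where it was at the start of the episode above 0.0025 m and y of captop_a in the frame of stand above 0.05 m) or (distance of captop_b from where it was at the start of the episode above 0.0025 m and y of captop_b in the frame of stand above 0.05 m) or (distance of captop_c from where it was at the start of the episode above 0.0025 m and y of captop_c in the frame of stand above 0.05 m))), for 0.1 s.
2. the middle cap has been tugged: pulled at least 2.5 mm up along its bottle's axis (((distance of captop_a from where it was at the start of the episode above 0.0025 m and y of captop_a in the frame of stand between -0.05 and 0.05 m) or (distance of captop_b from where it was at the start of the episode above 0.0025 m and y of captop_b in the frame of stand between -0.05 and 0.05 m) or (distance of captop_c from where it was at the start of the episode above 0.0025 m and y of captop_c in the frame of stand between -0.05 and 0.05 m))), for 0.1 s.
3. the right cap has been tugged: pulled at least 2.5 mm up along its bottle's axis (((distance of captop_a from where it was at the start of the episode above 0.0025 m and y of captop_a in the frame of stand below -0.05 m) or (distance of captop_b from where it was at the start of the episode above 0.0025 m and y of captop_b in the frame of stand below -0.05 m) or (distance of captop_c from where it was at the start of the episode above 0.0025 m and y of captop_c in the frame of stand below -0.05 m))), for 0.1 s.
4. the loose cap is screwed fully home, its bottle down in its cup (value of joint turn_b below 0.12 rad and value of joint bottle_b below 0.0015 m), for 0.2 s.
5. the tightened cap is tugged again and now lifts its bottle at least 2 mm (value of joint turn_b below 0.12 rad and value of joint bottle_b above 0.002 m), for 0.1 s.
At the end, for the whole second after the job is handed in: All three caps are screwed home (within 0.12 rad of the stop), all three bottles are down in their cups (within 1.5 mm), and each cap top is within 2 mm of where it began (all of step 4 and value of joint each of turn_a, turn_c below 0.12 rad and value of joint each of bottle_a, bottle_c below 0.0015 m and distance of each of captop_a, captop_b, captop_c from where it was at the start of the episode below 0.002 m); the robot touches nothing.
It fails at once if the amber bottle is pushed more than 30 mm from where it stood (distance of amber_bottle from where it was at the start of the episode above 0.03 m).
It fails at once if the label roll is pushed more than 30 mm from where it stood (distance of label_roll from where it was at the start of the episode above 0.03 m).
It fails at once if the kidney dish is pushed more than 30 mm from where it stood (distance of kidney_dish from where it was at the start of the episode above 0.03 m).
It fails at once if the pen is pushed more than 30 mm from where it stood (distance of pen_1 from where it was at the start of the episode above 0.03 m).
It fails at once if a cap that was tight is unscrewed by more than 0.3 rad (value of joint any of turn_a, turn_c above 0.3 rad).
It also fails if it takes over 61 s, if anything falls off the work surface, if the arm or the gripper's body presses on something with over 40 N, if the wrist force passes 120 N, or if a joint passes its speed limit or range.

## Working session

There is one attempt and no reset: what is moved stays moved. The work goes in short steps, Python scripts to look and compute and a tool call to move; the robot and the scene stay as the last step left them, time stands still between calls to the robot, and variables do not carry over. Pictures are saved under pics/ and viewed, and the job is handed in when it is done.

Besides the shell and the picture viewer there is one more tool, called after ">>>" in YAML: its name, and indented under it one key for each argument. servo_tool: Moves the arm, as the interface text tells. Its arguments: {"type":"object","properties":{"commands":{"type":"array","items":{"type":"array"}},"squeeze":{"type":"number"}},"required":["commands"]}

```bash
mkdir -p pics
python3 - <<'E'
from workcell import monitor, optics
import cv2,numpy as np
s=monitor.sense(); print({k:np.round(v,4).tolist() for k,v in s.items()})
for n in("side","top"):
    im,d=optics.read_camera(n); c=optics.calibration(n)
    np.savez(f"{n}0.npz",im=im,d=d,**c)
    cv2.imwrite(f"pics/{n}0.png",im[:,:,::-1]); print(n,c["K"].tolist(),(-c["R"].T@c["t"]).round(3),c["R"].round(3).tolist())
E
```

```text
{'t': 0.0, 'qpos': [0.9918, 0.2177, 1.6149, -0.0, 1.3113, -0.1122], 'qd': [-0.0017, 0.0002, 0.0008, -0.001, -0.0004, -0.0009], 'effort': [-0.0001, -39.6856, -30.3849, -0.0002, 0.0098, -0.0], 'eef_pos': [0.2808, 0.5574, 0.2156], 'tool_rot': [-0.7264, -3.0556, 0.0035], 'force': [0.774, -0.0195, -0.517], 'torque': [0.0364, -0.0087, 0.0273], 'finger_gap': 0.0854}
side [[486.54997838119886, 0.0, 320.0301623871058], [0.0, 486.54997838119886, 249.00755667779674], [0.0, 0.0, 1.0]] [ 0.278 -0.75   0.799] [[0.935, -0.356, -0.002], [-0.233, -0.609, -0.758], [0.268, 0.709, -0.652]]
top [[597.3470414223285, 0.0, 324.69135483354154], [0.0, 597.3470414223285, 240.2399658324617], [0.0, 0.0, 1.0]] [ 0.454 -0.027  1.55 ] [[-0.024, -1.0, -0.018], [-0.998, 0.025, -0.056], [0.056, 0.017, -0.998]]
```

View pics/side0.png

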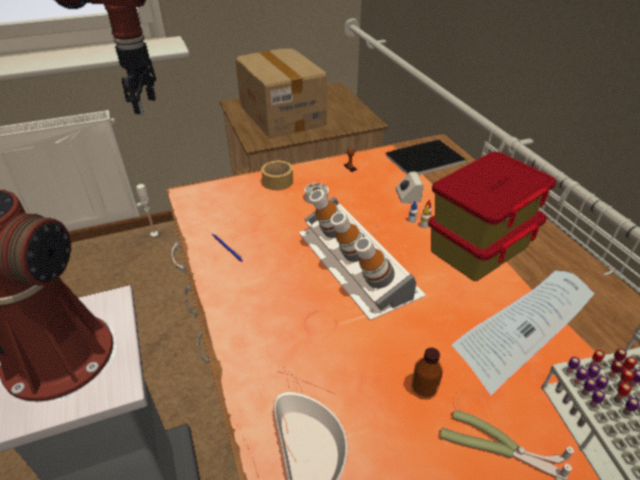

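View pics/top0.png

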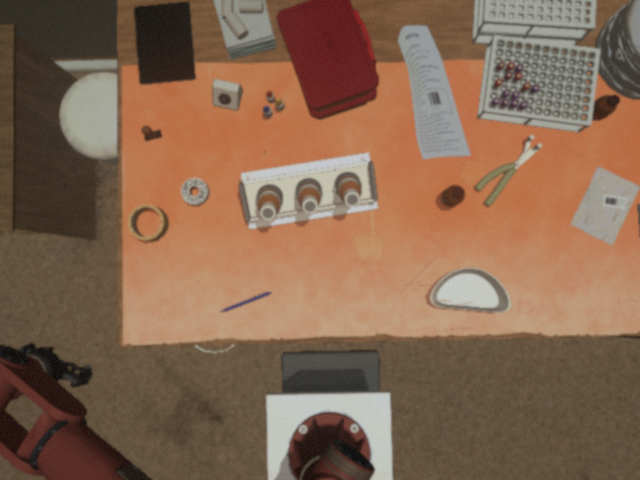

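The top view shows the stand centred near (310,190) and yawed a few degrees, with its caps near (267,211), (309,204) and (351,198). The label roll is at (195,190), the pen at (246,301), the amber bottle at (452,196) and the dish at (470,290). Next I'll enlarge the crops and use the depth.

```bash
cat > h.py <<'E'
import numpy as np,cv2
def load(n): return np.load(f"{n}.npz")
def cloud(z):
    K,R,t,d=z["K"],z["R"],z["t"],z["d"]
    v,u=np.mgrid[0:480,0:640]
    p=np.stack([(u-K[0,2])/K[0,0]*d,(v-K[1,2])/K[1,1]*d,d],-1)
    return (p-t)@R
E
python3 - <<'E'
from h import *
for n,(x0,y0,x1,y1) in {"top0":(230,140,390,240),"side0":(290,170,430,320)}.items():
    z=load(n); im=z["im"][y0:y1,x0:x1,::-1]; f=5 if n=="top0" else 4
    im=cv2.resize(im,None,fx=f,fy=f,interpolation=cv2.INTER_CUBIC); cv2.imwrite(f"pics/{n}crop.png",im)
P=cloud(load("top0"))
for uv in [(267,211),(309,204),(351,198),(300,230),(310,160),(195,190)]:
    print(uv,P[uv[1],uv[0]].round(4))
Q=cloud(load("side0"))
m=(Q[...,0]>.35)&(Q[...,0]<.75)&(abs(Q[...,1]-.05)<.25)&(Q[...,2]>.1)&(Q[...,2]<.25)
print(Q[m].mean(0), m.sum(), Q[m].max(0))
m=(P[...,0]>.35)&(P[...,0]<.75)&(abs(P[...,1]-.05)<.25)&(P[...,2]>.1)&(P[...,2]<.25)
print(P[m].mean(0), m.sum(), P[m].max(0))
E
```

```text
(267, 211) [0.6045 0.1305 0.1568]
(309, 204) [0.6173 0.0311 0.167 ]
(351, 198) [ 0.6289 -0.067   0.1662]
(300, 230) [0.5695 0.063  0.0011]
(310, 160) [0.7514 0.0326 0.0074]
(195, 190) [0.6814 0.336  0.0016]
[0.62952107 0.01021503 0.13281496] 1837 [0.68388108 0.14442677 0.16738694]
[0.63441541 0.0331147  0.13606371] 1507 [0.68386559 0.1600795  0.17467967]
```

View pics/top0crop.png

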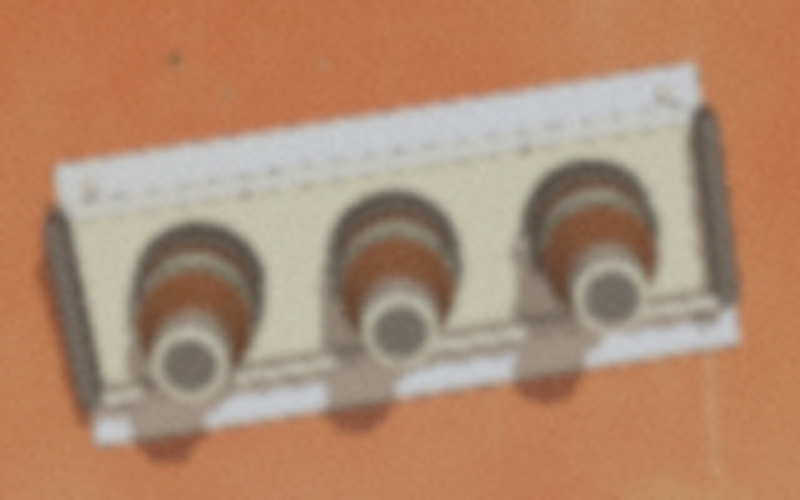

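View pics/side0crop.png

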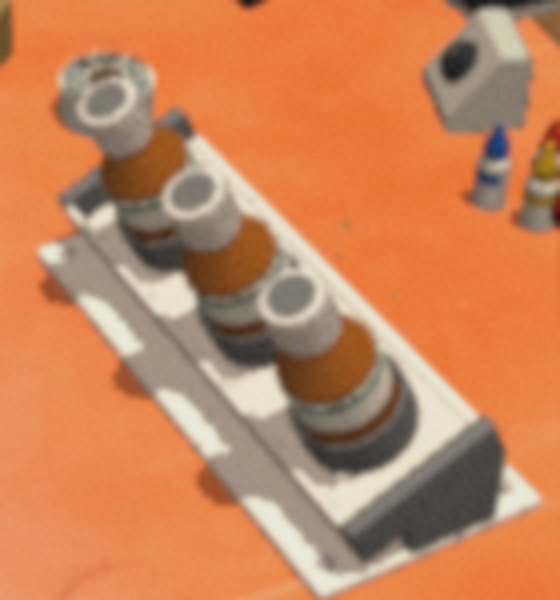

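The caps show as light rings with grey centres. In the top crop they sit at (190,363), (400,329) and (609,296); in the side crop at (107,101), (194,194) and (293,298). I'll triangulate these.

Run:
```python
from h import *
A=np.array([(190,363),(400,329),(609,296)],float); B=np.array([(107,101),(194,194),(293,298)],float)
A=(A+.5)/5-.5+[230,140]; B=(B+.5)/4-.5+[290,170]
zt,zs=load("top0"),load("side0")
Pm=lambda z: z["K"]@np.c_[z["R"],z["t"]]
X=cv2.triangulatePoints(Pm(zt),Pm(zs),A.T,B.T); X=(X[:3]/X[3]).T
print(X.round(4))
for z,uv in((zt,A),(zs,B)):
    h=(X@z["R"].T+z["t"])@z["K"].T; print((h[:,:2]/h[:,2:]-uv).round(2))
    C=cloud(z); 
    for u,v in uv.round().astype(int): print(np.median(C[v-2:v+3,u-2:u+3].reshape(-1,3),0).round(4))
v=X[0]-X[2]; print(np.linalg.norm(v), v, np.degrees(np.arctan2(-v[0],v[1])))
# stand base corners top view z~0: crop px
C=np.array([(57,165),(695,65),(740,343),(97,445)],float); C=(C+.5)/5-.5+[230,140]
K,R,t=zt["K"],zt["R"],zt["t"]; o=-R.T@t
for zz in(0.004,):
  W=[]
  for p in C:
    r=R.T@np.linalg.inv(K)@[*p,1]; W.append(o+r*(zz-o[2])/r[2])
  W=np.array(W); print(W.round(4),W.mean(0).round(4)); 
  for a,b in((0,1),(3,2)): v=W[a]-W[b]; print(np.linalg.norm(v),np.degrees(np.arctan2(-v[0],v[1])))
  for a,b in((0,3),(1,2)): v=W[a]-W[b]; print(np.linalg.norm(v),np.degrees(np.arctan2(v[1],v[0])))
```

```text
[[ 0.6015  0.1289  0.1594]
 [ 0.6151  0.0301  0.1579]
 [ 0.6286 -0.0683  0.157 ]]
[[ 0.01 -0.03]
 [ 0.02 -0.05]
 [ 0.07 -0.21]]
[0.6016 0.1275 0.1611]
[0.6153 0.0292 0.1613]
[ 0.627  -0.0671  0.1605]
[[-0.05  0.  ]
 [-0.08  0.01]
 [-0.38  0.04]]
[0.6008 0.1282 0.1592]
[0.6146 0.0282 0.1591]
[ 0.6282 -0.0699  0.1596]
0.19906034762201327 [-0.02718809  0.19718082  0.00235675] 7.850672969415293
[[ 0.7237  0.2141  0.004 ]
 [ 0.7674 -0.1207  0.004 ]
 [ 0.621  -0.14    0.004 ]
 [ 0.5763  0.1955  0.004 ]] [0.6721 0.0372 0.004 ]
0.3376286774578341 7.442415321897272
0.3385001045264976 7.5993687024093015
0.1485740415556555 7.175839464299776
0.1476452716521102 7.5118399420485975
```

```bash
cat >> h.py <<'E'
from scipy.spatial.transform import Rotation as Rn
YAW=np.radians(7.6)
SX=np.array([np.cos(YAW),np.sin(YAW),0]); SY=np.array([-np.sin(YAW),np.cos(YAW),0]); U=-.4226*SX+np.array([0,0,.9063])
MID=np.array([.6150,.0294,.1597])
CAP={'L':MID+.1*SY,'M':MID,'R':MID-.1*SY}
def tcp_for(c,s=.010): return CAP[c]-s*U+np.array([0,0,-.002])
def st(target=None):
    from workcell import monitor
    s=monitor.sense(); R=Rn.from_rotvec(s["tool_rot"]).as_matrix()
    y=R[:,1]; ang=np.degrees(np.arctan2(y@SX,y@SY))  # world-cw angle of tool y from stand y (cw from above positive)
    print("t",round(float(s["t"]),3),"tcp",np.round(s["eef_pos"],4),"q",np.round(s["qpos"],3),"gap",round(float(s["finger_gap"]),4))
    print("F",np.round(s["force"],2),"along U",round(float(np.dot(s["force"],U)),2),"T",np.round(s["torque"],3),"jaw angle cw from stand y",round(ang,2),"z",R[:,2].round(3))
    print("U in tool",(R.T@U).round(3))
    if target is not None:
        d=np.asarray(target)-s["eef_pos"]; print("delta world",(d*1000).round(1),"tool mm",(R.T@d*1000).round(1))
E
python3 - <<'E'
from h import *
print({k:v.round(4) for k,v in CAP.items()}); 
t=tcp_for('L'); print(t); st(t+[0,0,.11])
E
```

```text
{'L': array([0.6018, 0.1285, 0.1597]), 'M': array([0.615 , 0.0294, 0.1597]), 'R': array([ 0.6282, -0.0697,  0.1597])}
[0.60596324 0.12908047 0.148637  ]
t 0.1 tcp [0.2808 0.5575 0.2157] q [ 0.992  0.218  1.615 -0.     1.311 -0.112] gap 0.0849
F [-0.31  0.12  0.55] along U 0.62 T [ 0.028 -0.014  0.037] jaw angle cw from stand y 34.34 z [-0.001 -0.002 -1.   ]
U in tool [ 0.349 -0.24  -0.906]
delta world [ 325.2 -428.4   43. ] tool mm [-483.2 -236.4  -42.6]
```

>>> servo_tool:
  commands:
    - [[0,0,-15],-8.6,1]
    - [[0,0,-15],-8.6,1]
    - [[0,0,-13],-8.6,1]
    - [[0,0,0],-8.6,1]
  squeeze: 40

```text
t: 0.6
eef_pos: [0.2797, 0.5557, 0.2561]
tool_rot: [0.24, -3.127, 0.012]
force: [-0.0, 0.3, 0.8]
finger_gap: 0.0853
```

```bash
python3 -c "
from h import *
st(tcp_for('L')+[0,0,.11])"
```

```text
t 0.6 tcp [0.2797 0.5557 0.2561] q [ 0.992  0.188  1.573  0.     1.39  -0.732] gap 0.0853
F [-0.01  0.33  0.76] along U 0.67 T [-0.009 -0.026 -0.015] jaw angle cw from stand y -1.16 z [-0.005 -0.008 -1.   ]
U in tool [ 0.428  0.002 -0.904]
delta world [ 326.3 -426.6    2.6] tool mm [-257.5 -471.4   -0.9]
```

>>> servo_tool:
  commands:
    - [[-20,-36,0],0,1]
    - [[-26,-48,0],0,1]
    - [[-26,-48,0],0,1]
    - [[-26,-48,0],0,1]
    - [[-26,-48,0],0,1]
    - [[-26,-48,0],0,1]
    - [[-26,-48,0],0,1]
    - [[-26,-48,0],0,1]
    - [[-20,-36,0],0,1]
    - [[-10,-20,0],0,1]

```text
t: 1.85
eef_pos: [0.58, 0.1574, 0.2513]
tool_rot: [0.249, -3.119, 0.015]
force: [-0.0, -0.4, -1.0]
finger_gap: 0.0854
```

```bash
python3 -c "
from h import *
st(tcp_for('L')+[0,0,.11])"
```

```text
t 1.85 tcp [0.58   0.1574 0.2513] q [ 0.153  0.15   1.626 -0.009  1.38  -1.576] gap 0.0854
F [-0.03 -0.38 -0.95] along U -0.83 T [-0.004  0.002 -0.092] jaw angle cw from stand y -1.54 z [-0.012 -0.011 -1.   ]
U in tool [ 0.435  0.004 -0.9  ]
delta world [ 26.  -28.3   7.3] tool mm [-21.  -32.1  -7.3]
```

>>> servo_tool:
  commands:
    - [[-12,-18,0],1.0,1]
    - [[-9,-14,0],0.5,1]
    - [[0,0,0],0,1]

```text
t: 2.22
eef_pos: [0.6064, 0.128, 0.2504]
tool_rot: [0.205, -3.12, 0.013]
force: [0.6, 0.1, -1.2]
finger_gap: 0.0855
```

```bash
python3 -c "
from h import *
st(tcp_for('L'))"
```

```text
t 2.225 tcp [0.6064 0.128  0.2504] q [ 0.099  0.192  1.58  -0.008  1.385 -1.602] gap 0.0855
F [ 0.61  0.15 -1.19] along U -1.34 T [0.028 0.008 0.019] jaw angle cw from stand y 0.07 z [-0.014 -0.009 -1.   ]
U in tool [ 0.437 -0.007 -0.9  ]
delta world [  -0.5    1.1 -101.7] tool mm [ -1.3   1.9 101.7]
```

>>> servo_tool:
  commands:
    - [[-0.5,0.5,25],0,1]
    - [[-0.5,0.5,30],0,1]
    - [[0,0.5,25],0,1]
    - [[0,0,12],0,1]
    - [[0,0,0],0,1]

```text
t: 2.85
eef_pos: [0.6048, 0.1345, 0.1579]
tool_rot: [0.214, -3.121, 0.009]
force: [-0.3, -0.5, -0.6]
finger_gap: 0.0852
```

Run:
```python
from h import *
from workcell import optics
st(tcp_for('L'))
for n,(x0,y0,x1,y1) in {"top":(230,150,350,240),"side":(270,140,390,230)}.items():
    im,d=optics.read_camera(n); cv2.imwrite(f"pics/{n}1.png",cv2.resize(im[y0:y1,x0:x1,::-1],None,fx=6,fy=6,interpolation=cv2.INTER_CUBIC))
```

```text
t 2.85 tcp [0.6048 0.1345 0.1579] q [ 0.108  0.269  1.666 -0.005  1.221 -1.598] gap 0.0852
F [-0.28 -0.49 -0.59] along U -0.39 T [ 0.07  -0.018  0.013] jaw angle cw from stand y -0.26 z [-0.013 -0.006 -1.   ]
U in tool [ 0.435 -0.002 -0.9  ]
delta world [ 1.2 -5.4 -9.2] tool mm [-0.6 -5.5  9.3]
```

View pics/side1.png

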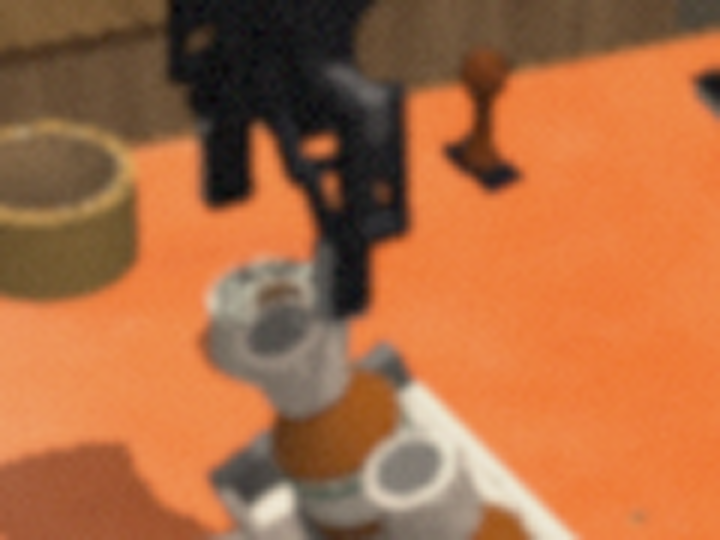

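View pics/top1.png

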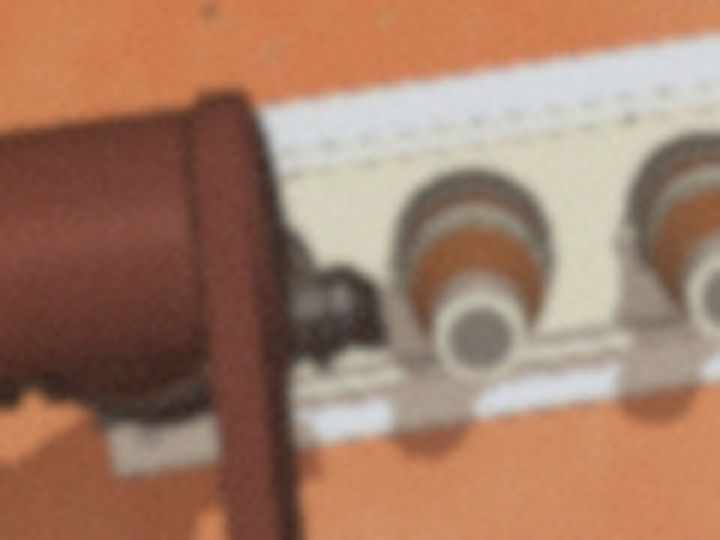

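Both views agree with the measured pose: the open fingers straddle the left cap, and the near fingertip is at (345,310) in the side crop. The tool drifted 5 mm in y, so I'll correct that, go down and close.

>>> servo_tool:
  commands:
    - [[-0.5,-5.5,5],0,1]
    - [[0,0,4],0,1]
    - [[0,0,0],0,1]

```text
t: 3.32
eef_pos: [0.6093, 0.1286, 0.1531]
tool_rot: [0.214, -3.129, 0.008]
force: [0.5, 0.1, 0.1]
finger_gap: 0.0854
```

```bash
python3 -c "
from h import *
st(tcp_for('L'))"
```

```text
t 3.325 tcp [0.6093 0.1286 0.1531] q [ 0.098  0.275  1.668 -0.006  1.204 -1.607] gap 0.0854
F [0.55 0.09 0.11] along U -0.13 T [ 0.024  0.002 -0.039] jaw angle cw from stand y -0.23 z [-0.005 -0.006 -1.   ]
U in tool [ 0.428 -0.003 -0.904]
delta world [-3.3  0.5 -4.4] tool mm [3.2 0.9 4.4]
```

>>> servo_tool:
  commands:
    - [[2.5,0.5,3],0,1]
    - [[0,0,0],0,1]
    - [[0,0,0],0,1]

```text
t: 3.7
eef_pos: [0.6067, 0.1287, 0.1502]
tool_rot: [0.214, -3.13, 0.008]
force: [0.1, 0.8, -0.0]
finger_gap: 0.0852
```

```bash
python3 -c "
from h import *
st(tcp_for('L'));st(tcp_for('L'))"
```

```text
t 3.7 tcp [0.6067 0.1287 0.1502] q [ 0.099  0.273  1.676 -0.006  1.197 -1.607] gap 0.0852
F [ 0.07  0.8  -0.04] along U -0.11 T [-0.044  0.     0.02 ] jaw angle cw from stand y -0.22 z [-0.004 -0.006 -1.   ]
U in tool [ 0.427 -0.003 -0.904]
delta world [-0.7  0.4 -1.5] tool mm [0.7 0.5 1.5]
t 3.7 tcp [0.6067 0.1287 0.1502] q [ 0.099  0.273  1.676 -0.006  1.197 -1.607] gap 0.0852
F [ 0.07  0.8  -0.04] along U -0.11 T [-0.044  0.     0.02 ] jaw angle cw from stand y -0.22 z [-0.004 -0.006 -1.   ]
U in tool [ 0.427 -0.003 -0.904]
delta world [-0.7  0.4 -1.5] tool mm [0.7 0.5 1.5]
```

>>> servo_tool:
  commands:
    - [[0,0,0],0,0.55]
    - [[0,0,0],0,0.35]
    - [[0,0,0],0,0.2]
    - [[0,0,0],0,0.2]
    - [[0,0,0],0,0.2]
    - [[0,0,0],0,0.2]
  squeeze: 40

```text
t: 4.45
eef_pos: [0.6067, 0.1288, 0.151]
tool_rot: [0.214, -3.129, 0.008]
force: [-1.0, -0.5, -0.1]
finger_gap: 0.0168
```

```bash
python3 -c "
from h import *
st(tcp_for('L'))"
```

```text
t 4.45 tcp [0.6067 0.1288 0.151 ] q [ 0.099  0.272  1.676 -0.005  1.199 -1.607] gap 0.0168
F [-1.04 -0.54 -0.07] along U 0.4 T [ 0.007  0.094 -0.011] jaw angle cw from stand y -0.23 z [-0.004 -0.006 -1.   ]
U in tool [ 0.427 -0.003 -0.904]
delta world [-0.7  0.3 -2.3] tool mm [0.6 0.4 2.3]
```

The gap went to 17 mm, so the jaws missed the cap. I'll look before doing anything else.

Run:
```python
from h import *
from workcell import optics
for n,(x0,y0,x1,y1) in {"side":(270,140,390,230)}.items():
    im,d=optics.read_camera(n); cv2.imwrite(f"pics/{n}2.png",cv2.resize(im[y0:y1,x0:x1,::-1],None,fx=6,fy=6,interpolation=cv2.INTER_CUBIC))
    np.savez("side2.npz",im=im,d=d,**optics.calibration(n))
```

```text
(no output)
```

View pics/side2.png

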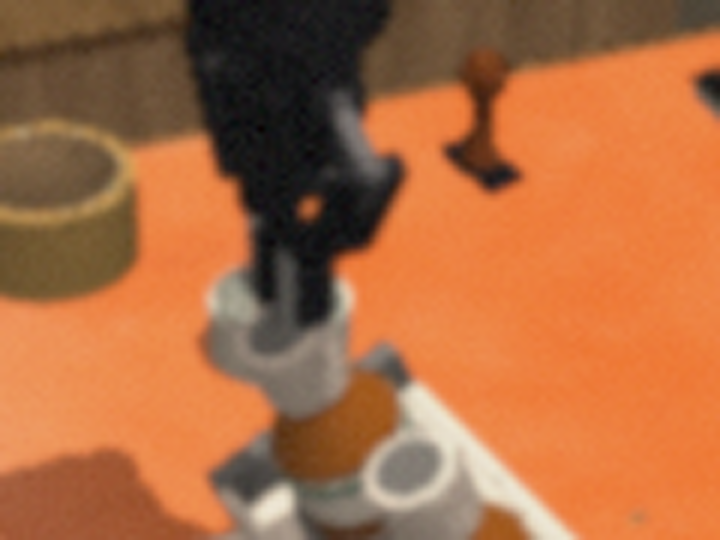

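Run:
```python
from h import *
z=load("side2"); P=cloud(z)
for v in range(176,204,2):
    print(v,[tuple((P[v,u]*1000).round().astype(int).tolist()) for u in (312,315,318,321,324,327)])
h=z["K"]@(z["R"]@np.array([.6067,.1288,.151])+z["t"]); print(h[:2]/h[2])
h=z["K"]@(z["R"]@np.array([.6067,.1288,.134])+z["t"]); print(h[:2]/h[2])
```

```text
176 [(598, 147, 200), (601, 136, 206), (599, 110, 222), (731, 438, 0), (602, 82, 238), (605, 71, 243)]
178 [(594, 135, 203), (602, 138, 200), (597, 106, 220), (600, 94, 226), (601, 80, 234), (607, 77, 235)]
180 [(596, 141, 194), (602, 138, 195), (598, 108, 213), (600, 95, 221), (601, 80, 229), (613, 93, 219)]
182 [(594, 137, 191), (602, 138, 189), (598, 107, 209), (599, 92, 218), (603, 83, 222), (612, 88, 217)]
184 [(595, 139, 185), (602, 139, 183), (600, 114, 199), (600, 93, 211), (606, 91, 211), (733, 392, -2)]
186 [(594, 138, 180), (601, 137, 179), (599, 111, 195), (604, 104, 199), (613, 109, 193), (727, 377, 2)]
188 [(594, 136, 176), (602, 139, 172), (600, 113, 188), (604, 104, 193), (612, 108, 189), (708, 331, 28)]
190 [(664, 334, 29), (601, 136, 169), (599, 112, 184), (605, 108, 185), (612, 107, 184), (704, 318, 30)]
192 [(662, 327, 28), (602, 139, 161), (598, 109, 181), (605, 107, 180), (612, 108, 178), (702, 314, 27)]
194 [(594, 139, 157), (599, 132, 160), (599, 111, 174), (604, 105, 176), (615, 115, 167), (700, 308, 24)]
196 [(591, 130, 158), (598, 127, 158), (600, 113, 167), (609, 118, 161), (616, 118, 159), (698, 304, 20)]
198 [(590, 128, 154), (596, 122, 156), (601, 117, 158), (607, 113, 159), (615, 113, 157), (627, 126, 146)]
200 [(589, 124, 152), (594, 117, 155), (599, 112, 156), (606, 111, 155), (615, 114, 151), (625, 120, 145)]
202 [(588, 122, 147), (594, 117, 149), (599, 112, 151), (606, 111, 150), (613, 111, 148), (624, 119, 140)]
[318.46211917 197.4192685 ]
[318.49391033 203.39643844]
```

Run:
```python
from h import *
z=load("side2")
for y in (.077,.09):
  for zz in (.141,.154,.165,.18,.19):
    h=z["K"]@(z["R"]@np.array([.605,y,zz])+z["t"]); print(y,zz,(h[:2]/h[2]).round(1))
st()
```

```text
0.077 0.141 [325.9 213.4]
0.077 0.154 [325.9 208.8]
0.077 0.165 [325.9 204.8]
0.077 0.18 [325.9 199.2]
0.077 0.19 [326.  195.5]
0.09 0.141 [323.8 210.2]
0.09 0.154 [323.8 205.6]
0.09 0.165 [323.8 201.6]
0.09 0.18 [323.8 196.1]
0.09 0.19 [323.8 192.4]
t 4.5 tcp [0.6067 0.1288 0.151 ] q [ 0.099  0.272  1.676 -0.005  1.199 -1.607] gap 0.0167
F [-0.64 -0.01  0.63] along U 0.84 T [-0.065  0.094  0.021] jaw angle cw from stand y -0.23 z [-0.004 -0.006 -1.   ]
U in tool [ 0.427 -0.003 -0.904]
```

Run:
```python
from h import *
z=load("side0"); P=cloud(z); m=(np.linalg.norm(P[...,:2]-[.281,.558],axis=-1)<.09)&(P[...,2]>.1)&(P[...,2]<.5)
Q=P[m]; print(m.sum(), np.percentile(Q[:,2],[0,1,5,50]), Q[Q[:,2]<np.percentile(Q[:,2],5)].mean(0))
im=z["im"][60:140,90:190,::-1]; cv2.imwrite("pics/g0.png",cv2.resize(im,None,fx=7,fy=7,interpolation=cv2.INTER_CUBIC))
z2=load("side2")
for n,p in(("tcp",[.281,.558,.217]),("tip",[.281,.558,.2])):
    h=z["K"]@(z["R"]@np.array(p)+z["t"]); print(n,h[:2]/h[2])
```

```text
3063 [0.24176651 0.2507777  0.26922937 0.3926002 ] [0.2809311  0.55144394 0.25719965]
tcp [148.60578014 116.76274691]
tip [150.06050963 122.62893721]
```

View pics/g0.png

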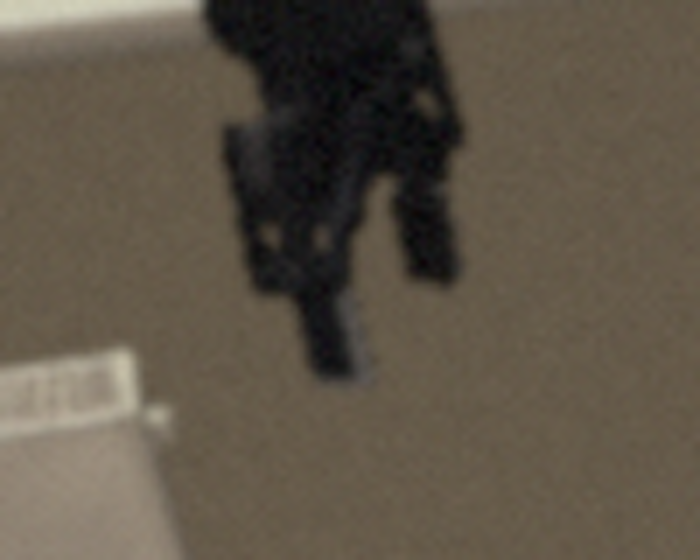

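The camera puts the fingertips about 12 mm behind the reported TCP at this gap, and about 30 mm behind when open. That is roughly 30 mm higher than the description says, so they closed just above the cap top. I'll open, go about 33 mm lower and check visually.

>>> servo_tool:
  commands:
    - [[0,0,0],0,0.9]
    - [[0,0,0],0,0.9]
    - [[0,0,0],0,0.9]
    - [[0.5,0,10],0,0.9]
    - [[0,0,10],0,0.9]
    - [[0,0,9],0,0.9]
    - [[0,0,0],0,0.9]

```text
t: 5.38
eef_pos: [0.6052, 0.1285, 0.1181]
tool_rot: [0.214, -3.128, 0.008]
force: [0.2, -0.6, -0.2]
finger_gap: 0.0767
```

Run:
```python
from h import *
from workcell import optics
st(tcp_for('L')-[0,0,.031])
for n,(x0,y0,x1,y1) in {"side":(270,140,390,230)}.items():
    im,d=optics.read_camera(n); cv2.imwrite(f"pics/{n}3.png",cv2.resize(im[y0:y1,x0:x1,::-1],None,fx=6,fy=6,interpolation=cv2.INTER_CUBIC))
```

```text
t 5.375 tcp [0.6052 0.1285 0.1181] q [ 0.098  0.307  1.699 -0.006  1.142 -1.607] gap 0.0767
F [ 0.21 -0.63 -0.16] along U -0.2 T [0.001 0.028 0.01 ] jaw angle cw from stand y -0.22 z [-0.006 -0.006 -1.   ]
U in tool [ 0.429 -0.003 -0.903]
delta world [ 0.7  0.6 -0.4] tool mm [-0.8  0.5  0.4]
```

View pics/side3.png

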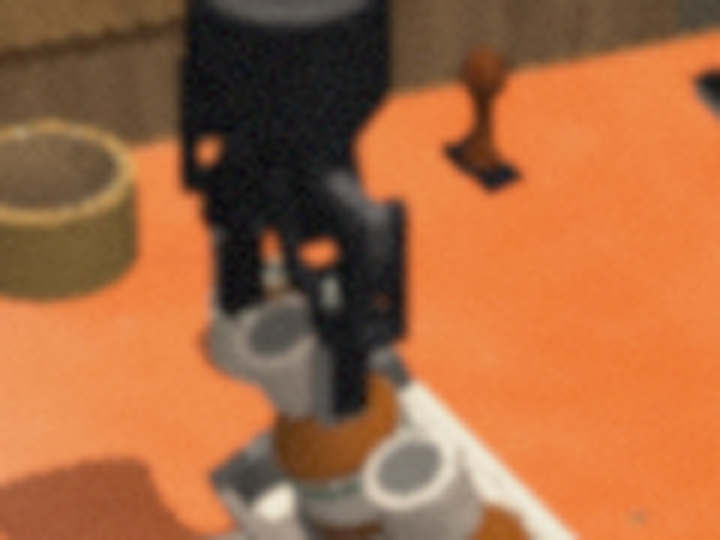

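The near finger now overlaps the cap, with its tip at (345,412) in the crop. I'll close.

>>> servo_tool:
  commands:
    - [[0,0,0],0,0.5]
    - [[0,0,0],0,0.2]
    - [[0,0,0],0,0.2]
    - [[0,0,0],0,0.2]
    - [[0,0,0],0,0.2]
  squeeze: 40

```text
t: 6.05
eef_pos: [0.6063, 0.1289, 0.1198]
tool_rot: [0.214, -3.13, 0.007]
force: [0.4, 0.2, -0.3]
finger_gap: 0.0347
```

Run:
```python
from h import *
from workcell import optics
st(tcp_for('L')-[0,0,.031])
for n,(x0,y0,x1,y1) in {"side":(270,140,390,230)}.items():
    im,d=optics.read_camera(n); cv2.imwrite(f"pics/{n}4.png",cv2.resize(im[y0:y1,x0:x1,::-1],None,fx=6,fy=6,interpolation=cv2.INTER_CUBIC))
    np.savez("side4.npz",im=im,d=d,**optics.calibration(n))
    P=cloud(load("side4"))
    for v in range(184,212,2): print(v,[tuple((P[v,u]*1000).round().astype(int).tolist()) for u in (318,321,324,327,330)])
```

```text
t 6.05 tcp [0.6063 0.1289 0.1198] q [ 0.099  0.305  1.698 -0.005  1.143 -1.607] gap 0.0347
F [ 0.42  0.2  -0.33] along U -0.48 T [-0.014  0.007 -0.015] jaw angle cw from stand y -0.22 z [-0.004 -0.005 -1.   ]
U in tool [ 0.426 -0.002 -0.905]
delta world [-0.3  0.2 -2.2] tool mm [0.3 0.2 2.2]
184 [(595, 100, 208), (604, 105, 203), (610, 103, 203), (603, 65, 228), (609, 65, 227)]
186 [(597, 105, 200), (602, 101, 201), (601, 80, 214), (604, 68, 221), (610, 67, 219)]
188 [(597, 106, 194), (601, 98, 198), (601, 80, 209), (602, 64, 218), (612, 71, 212)]
190 [(598, 107, 188), (601, 97, 193), (601, 79, 204), (604, 69, 210), (613, 73, 205)]
192 [(597, 106, 183), (602, 101, 185), (602, 82, 196), (606, 74, 201), (618, 86, 191)]
194 [(605, 127, 162), (602, 99, 181), (602, 82, 191), (610, 84, 188), (618, 85, 186)]
196 [(598, 109, 170), (604, 105, 171), (601, 80, 188), (609, 80, 186), (716, 327, 1)]
198 [(598, 108, 165), (602, 100, 169), (608, 97, 169), (618, 102, 164), (712, 317, 2)]
200 [(598, 107, 160), (603, 103, 161), (609, 99, 162), (617, 100, 160), (665, 201, 82)]
202 [(599, 111, 152), (602, 100, 158), (610, 101, 155), (617, 100, 154), (639, 137, 125)]
204 [(598, 109, 148), (603, 102, 151), (611, 105, 147), (616, 98, 151), (635, 126, 127)]
206 [(600, 113, 139), (604, 105, 143), (608, 97, 147), (617, 99, 144), (633, 120, 125)]
208 [(601, 116, 131), (603, 102, 140), (611, 104, 136), (623, 116, 125), (632, 118, 122)]
210 [(603, 122, 121), (607, 114, 125), (615, 113, 123), (621, 110, 124), (632, 118, 116)]
```

View pics/side4.png

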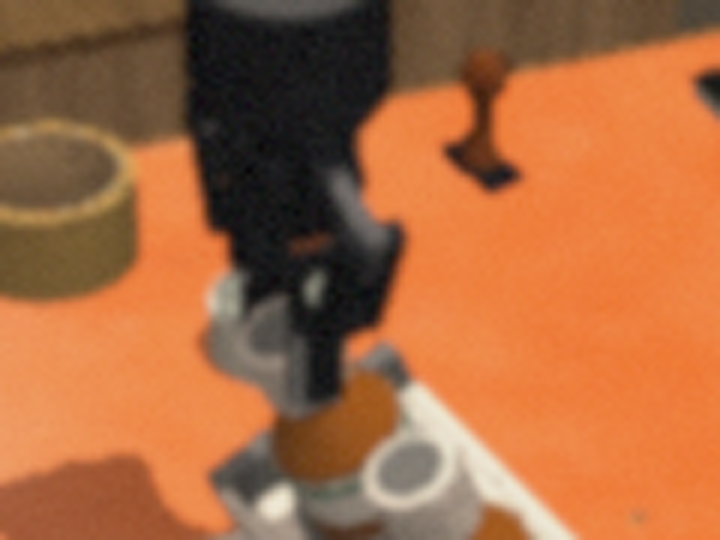

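>>> servo_tool:
  commands:
    - [[0.9,0,-1.8],0,0.2]
    - [[0,0,0],0,0.2]

```text
t: 6.35
eef_pos: [0.606, 0.1289, 0.1204]
tool_rot: [0.214, -3.132, 0.007]
force: [2.3, 0.4, -3.2]
finger_gap: 0.0351
```

>>> servo_tool:
  commands:
    - [[0.9,0,-1.8],0,0.2]
    - [[0,0,0],0,0.2]

```text
t: 6.6
eef_pos: [0.6055, 0.1288, 0.1215]
tool_rot: [0.214, -3.133, 0.007]
force: [3.3, 0.1, -6.2]
finger_gap: 0.0352
```

>>> servo_tool:
  commands:
    - [[0.9,0,-1.8],0,0.2]
    - [[0,0,0],0,0.2]

```text
t: 6.85
eef_pos: [0.6048, 0.1287, 0.123]
tool_rot: [0.214, -3.134, 0.006]
force: [4.2, 0.9, -6.3]
finger_gap: 0.035
```

Run:
```python
from h import *
st(); 
from workcell import monitor
print("lift",(monitor.sense()["eef_pos"]-np.array([.6063,.1289,.1198]))@U*1000)
```

```text
t 6.85 tcp [0.6048 0.1287 0.123 ] q [ 0.098  0.296  1.702 -0.005  1.143 -1.607] gap 0.035
F [ 4.21  0.92 -6.32] along U -7.54 T [ 0.197 -0.652  0.044] jaw angle cw from stand y -0.21 z [ 0.    -0.004 -1.   ]
U in tool [ 0.423 -0.002 -0.906]
lift 3.512513534716691
```

The force rises at once (about 7 N by 2 mm of lift), so the left cap looks tight. I'll finish the tug to about 8 mm.

>>> servo_tool:
  commands:
    - [[1.2,0,-2.6],0,0.2]
    - [[0.6,0,-1.2],0,0.2]
    - [[0.6,0,-1.2],0,0.2]

```text
t: 7.22
eef_pos: [0.6028, 0.1285, 0.1274]
tool_rot: [-0.214, 3.133, -0.006]
force: [4.8, 1.8, -9.0]
finger_gap: 0.0347
```

```bash
cat >> h.py <<'E'
def lift(p0):
    from workcell import monitor
    s=monitor.sense(); d=(s["eef_pos"]-np.array(p0))*1000
    print("t",round(float(s["t"]),2),"lift",round(float(d@U),2),"perp x",round(float(d@np.cross(SY,U)),2),"y",round(float(d@SY),2),"F_U",round(float(s["force"]@U),2),"gap",s["finger_gap"])
E
python3 -c "
from h import *
st();lift([.6063,.1289,.1198])"
```

```text
t 7.225 tcp [0.6028 0.1285 0.1274] q [ 0.098  0.286  1.706 -0.004  1.149 -1.607] gap 0.0347
F [ 4.81  1.76 -9.02] along U -10.29 T [ 0.202 -0.808 -0.016] jaw angle cw from stand y -0.21 z [ 0.001 -0.004 -1.   ]
U in tool [ 0.422 -0.002 -0.907]
t 7.22 lift 8.43 perp x 0.03 y 0.06 F_U -10.29 gap 0.03473393786855987
```

The left cap is tight: 10.3 N at 8.4 mm, following the spring law. I'll lower it and release.

>>> servo_tool:
  commands:
    - [[-1.2,0,2.6],0,0.2]
    - [[-1.2,0,2.6],0,0.2]
    - [[-1,0,2],0,0.2]
    - [[0,0,0],0,0.2]

```text
t: 7.72
eef_pos: [0.606, 0.1289, 0.1205]
tool_rot: [-0.214, 3.134, -0.006]
force: [2.5, 0.3, -3.6]
finger_gap: 0.035
```

```bash
python3 -c "
from h import *
lift([.6063,.1289,.1198])"
```

```text
t 7.72 lift 0.72 perp x 0.03 y 0.02 F_U -4.37 gap 0.03498924413773031
```

>>> servo_tool:
  commands:
    - [[0,0,0],0,0.8]
    - [[0,0,0],0,0.9]
    - [[0,0,0],0,0.9]
    - [[0,0,-15],0,0.9]
    - [[0,0,-20],0,0.9]
    - [[0,0,-10],0,0.9]
    - [[0,-30,0],0,0.9]
    - [[0,-40,0],0,0.9]
    - [[0,-25,0],0,0.9]
    - [[0,0,0],0,0.9]

```text
t: 8.98
eef_pos: [0.6219, 0.033, 0.1786]
tool_rot: [-0.217, 3.126, -0.009]
force: [0.2, 0.6, 0.3]
finger_gap: 0.077
```

```bash
python3 -c "
from h import *
st(tcp_for('M')-[0,0,.031])"
```

```text
t 8.975 tcp [0.6219 0.033  0.1786] q [-0.057  0.24   1.659 -0.005  1.233 -1.765] gap 0.077
F [0.24 0.58 0.32] along U 0.15 T [-0.004  0.026  0.01 ] jaw angle cw from stand y -0.33 z [ 0.008 -0.005 -1.   ]
U in tool [ 0.416 -0.003 -0.91 ]
delta world [ -2.7  -3.1 -61. ] tool mm [ 3.5 -2.3 61. ]
```

>>> servo_tool:
  commands:
    - [[2,-1.5,10],0.3,0.9]
    - [[1,0,20],0,0.9]
    - [[0,0,15],0,0.9]
    - [[0,0,6],0,0.9]
    - [[0,0,0],0,0.9]

```text
t: 9.6
eef_pos: [0.6173, 0.0344, 0.1224]
tool_rot: [-0.213, 3.13, -0.006]
force: [0.1, -0.6, 0.7]
finger_gap: 0.0766
```

```bash
python3 -c "
from h import *
st(tcp_for('M')-[0,0,.031])"
```

```text
t 9.6 tcp [0.6173 0.0344 0.1224] q [-0.056  0.293  1.707 -0.003  1.136 -1.762] gap 0.0766
F [ 0.13 -0.6   0.66] along U 0.57 T [-0.045 -0.007  0.01 ] jaw angle cw from stand y -0.19 z [ 0.005 -0.003 -1.   ]
U in tool [ 0.419 -0.002 -0.908]
delta world [ 1.9 -4.5 -4.8] tool mm [-1.3 -4.7  4.8]
```

>>> servo_tool:
  commands:
    - [[-1,-4.7,3],0,0.9]
    - [[0,0,0],0,0.9]
    - [[0,0,0],0,0.9]

```text
t: 9.98
eef_pos: [0.6201, 0.0296, 0.1204]
tool_rot: [-0.213, 3.128, -0.006]
force: [0.1, -0.1, -0.6]
finger_gap: 0.0767
```

```bash
python3 -c "
from h import *
st(tcp_for('M')-[0,0,.031])"
```

```text
t 9.975 tcp [0.6201 0.0296 0.1204] q [-0.064  0.3    1.704 -0.003  1.132 -1.769] gap 0.0767
F [ 0.08 -0.15 -0.6 ] along U -0.57 T [-0.032  0.001  0.048] jaw angle cw from stand y -0.2 z [ 0.007 -0.003 -1.   ]
U in tool [ 0.417 -0.002 -0.909]
delta world [-1.   0.4 -2.7] tool mm [0.9 0.5 2.7]
```

Alignment is good, so I'll close and start the middle tug.

>>> servo_tool:
  commands:
    - [[0.5,0.3,1.5],0,0.5]
    - [[0,0,0],0,0.2]
    - [[0,0,0],0,0.2]
    - [[0,0,0],0,0.2]
    - [[0,0,0],0,0.2]
  squeeze: 40

```text
t: 10.6
eef_pos: [0.6201, 0.0299, 0.1199]
tool_rot: [-0.213, 3.126, -0.006]
force: [0.0, 0.4, 0.7]
finger_gap: 0.0348
```

Run:
```python
from h import *
from workcell import optics
st(tcp_for('M')-[0,0,.031])
for n,(x0,y0,x1,y1) in {"side":(290,160,410,250)}.items():
    im,d=optics.read_camera(n); cv2.imwrite(f"pics/{n}5.png",cv2.resize(im[y0:y1,x0:x1,::-1],None,fx=6,fy=6,interpolation=cv2.INTER_CUBIC))
```

```text
t 10.6 tcp [0.6201 0.0299 0.1199] q [-0.063  0.299  1.705 -0.003  1.129 -1.769] gap 0.0348
F [0.01 0.38 0.71] along U 0.62 T [ 0.017  0.012 -0.035] jaw angle cw from stand y -0.19 z [ 0.008 -0.003 -1.   ]
U in tool [ 0.416 -0.003 -0.91 ]
delta world [-0.9  0.  -2.3] tool mm [0.9 0.2 2.3]
```

View pics/side5.png

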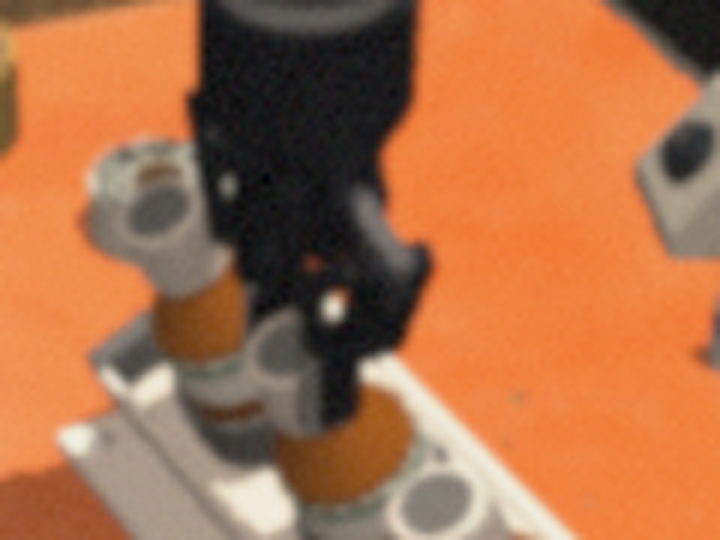

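The middle cap is held (near finger at (335,385)), with the left bottle back down. Now the tug in stages.

>>> servo_tool:
  commands:
    - [[0.9,0,-1.8],0,0.2]
    - [[0,0,0],0,0.2]

```text
t: 10.9
eef_pos: [0.6198, 0.0299, 0.1205]
tool_rot: [-0.212, 3.124, -0.006]
force: [3.3, -0.3, -2.9]
finger_gap: 0.0348
```

>>> servo_tool:
  commands:
    - [[0.9,0,-1.8],0,0.2]
    - [[0,0,0],0,0.2]

```text
t: 11.15
eef_pos: [0.6194, 0.0298, 0.1215]
tool_rot: [-0.212, 3.123, -0.006]
force: [4.6, 0.1, -5.8]
finger_gap: 0.0347
```

>>> servo_tool:
  commands:
    - [[0.9,0,-1.8],0,0.2]
    - [[0,0,0],0,0.2]

```text
t: 11.4
eef_pos: [0.6187, 0.0297, 0.123]
tool_rot: [-0.212, 3.122, -0.005]
force: [4.4, 0.5, -5.3]
finger_gap: 0.0349
```

```bash
python3 -c "
from h import *
lift([.6201,.0299,.1199])"
```

```text
t 11.4 lift 3.37 perp x 0.04 y 0.02 F_U -6.67 gap 0.03493394493481384
```

>>> servo_tool:
  commands:
    - [[1.2,0,-2.6],0,0.2]
    - [[0.6,0,-1.2],0,0.2]
    - [[0.6,0,-1.2],0,0.2]

```text
t: 11.78
eef_pos: [0.6168, 0.0295, 0.1272]
tool_rot: [-0.212, 3.12, -0.005]
force: [5.9, 0.5, -9.0]
finger_gap: 0.0347
```

```bash
python3 -c "
from h import *
lift([.6201,.0299,.1199])"
```

```text
t 11.78 lift 7.98 perp x 0.06 y 0.01 F_U -10.71 gap 0.03470591977402343
```

>>> servo_tool:
  commands:
    - [[-1.2,0,2.6],0,0.2]
    - [[-1.2,0,2.6],0,0.2]
    - [[-1,0,2],0,0.2]
    - [[0,0,0],0,0.2]

```text
t: 12.28
eef_pos: [0.62, 0.0299, 0.1205]
tool_rot: [-0.212, 3.122, -0.005]
force: [1.3, 0.5, -2.1]
finger_gap: 0.0349
```

```bash
python3 -c "
from h import *
lift([.6201,.0299,.1199])"
```

```text
t 12.28 lift 0.58 perp x 0.11 y 0.01 F_U -2.46 gap 0.034918859194606924
```

The middle cap is tight too (10.7 N at 8 mm) and back down. Moving to the right cap.

>>> servo_tool:
  commands:
    - [[0,0,0],0,0.8]
    - [[0,0,0],0,0.9]
    - [[0,0,0],0,0.9]
    - [[0,0,-15],0,0.9]
    - [[0,0,-20],0,0.9]
    - [[0,0,-10],0,0.9]
    - [[0,-30,0],0,0.9]
    - [[0,-40,0],0,0.9]
    - [[0,-25,0],0,0.9]
    - [[0,0,0],0,0.9]

```text
t: 13.52
eef_pos: [0.6347, -0.0664, 0.1777]
tool_rot: [-0.215, 3.115, -0.009]
force: [-0.5, 0.5, 0.9]
finger_gap: 0.077
```

```bash
python3 -c "
from h import *
st(tcp_for('R')-[0,0,.031])"
```

```text
t 13.525 tcp [ 0.6347 -0.0664  0.1777] q [-0.214  0.265  1.631 -0.     1.226 -1.922] gap 0.077
F [-0.5   0.46  0.85] along U 0.96 T [-0.027 -0.001 -0.082] jaw angle cw from stand y -0.29 z [ 0.019 -0.005 -1.   ]
U in tool [ 0.406 -0.004 -0.914]
delta world [ -2.3  -2.8 -60.1] tool mm [ 3.8 -2.  60. ]
```

>>> servo_tool:
  commands:
    - [[2,-2,10],0.3,0.9]
    - [[0,-2,20],0,0.9]
    - [[0,-1,15],0,0.9]
    - [[0,-1,7],0,0.9]
    - [[0,0,0],0,0.9]

```text
t: 14.15
eef_pos: [0.6326, -0.0693, 0.1203]
tool_rot: [-0.211, 3.119, -0.005]
force: [-0.1, -0.3, 0.3]
finger_gap: 0.077
```

```bash
python3 -c "
from h import *
st(tcp_for('R')-[0,0,.031])"
```

```text
t 14.15 tcp [ 0.6326 -0.0693  0.1203] q [-2.200e-01  3.240e-01  1.672e+00  1.000e-03  1.130e+00 -1.927e+00] gap 0.077
F [-0.06 -0.3   0.25] along U 0.27 T [0.041 0.009 0.022] jaw angle cw from stand y -0.15 z [ 0.015 -0.002 -1.   ]
U in tool [ 0.409 -0.003 -0.912]
delta world [-0.2  0.2 -2.7] tool mm [0.2 0.2 2.7]
```

>>> servo_tool:
  commands:
    - [[0,0,1.5],0,0.5]
    - [[0,0,0],0,0.2]
    - [[0,0,0],0,0.2]
    - [[0,0,0],0,0.2]
    - [[0,0,0],0,0.2]
  squeeze: 40

```text
t: 14.78
eef_pos: [0.6333, -0.0692, 0.12]
tool_rot: [-0.212, 3.118, -0.005]
force: [-1.4, -0.2, -1.7]
finger_gap: 0.0349
```

>>> servo_tool:
  commands:
    - [[0.9,0,-1.8],0,0.2]
    - [[0,0,0],0,0.2]

```text
t: 15.02
eef_pos: [0.6324, -0.0693, 0.122]
tool_rot: [-0.212, 3.118, -0.005]
force: [-0.1, 0.8, -1.4]
finger_gap: 0.035
```

>>> servo_tool:
  commands:
    - [[0.9,0,-1.8],0,0.2]
    - [[0,0,0],0,0.2]

```text
t: 15.28
eef_pos: [0.6315, -0.0694, 0.1239]
tool_rot: [-0.212, 3.117, -0.005]
force: [0.5, 0.1, -0.8]
finger_gap: 0.035
```

>>> servo_tool:
  commands:
    - [[0.9,0,-1.8],0,0.2]
    - [[0,0,0],0,0.2]

```text
t: 15.52
eef_pos: [0.6308, -0.0695, 0.1252]
tool_rot: [-0.211, 3.116, -0.005]
force: [2.4, 0.9, -2.8]
finger_gap: 0.0346
```

The right cap rises freely (about 1 N up to 4–5 mm) before the bottle takes load, so it is the loose one. I'll complete the tug.

>>> servo_tool:
  commands:
    - [[0.9,0,-1.8],0,0.2]
    - [[0.6,0,-1.4],0,0.2]
    - [[0.6,0,-1.2],0,0.2]

```text
t: 15.9
eef_pos: [0.6294, -0.0697, 0.1283]
tool_rot: [-0.211, 3.114, -0.005]
force: [4.5, 0.7, -6.9]
finger_gap: 0.0346
```

```bash
python3 -c "
from h import *
lift([.6333,-.0692,.12])"
```

```text
t 15.9 lift 9.17 perp x -0.02 y 0.03 F_U -8.17 gap 0.03464913393608415
```

>>> servo_tool:
  commands:
    - [[-1.2,0,2.6],0,0.2]
    - [[-1.2,0,2.6],0,0.2]
    - [[-0.8,0,1.6],0,0.2]
    - [[0,0,0],0,0.2]

```text
t: 16.4
eef_pos: [0.632, -0.0693, 0.1227]
tool_rot: [-0.211, 3.117, -0.005]
force: [0.7, 0.4, -0.2]
finger_gap: 0.0351
```

```bash
python3 -c "
from h import *
lift([.6333,-.0692,.12])"
```

```text
t 16.4 lift 2.96 perp x -0.03 y 0.03 F_U -0.52 gap 0.03512977201383486
```

>>> servo_tool:
  commands:
    - [[-1.2,0,2.6],0,0.2]
    - [[0,0,0],0,0.2]
    - [[0,0,0],0,0.6]
    - [[0,0,0],0,0.8]
    - [[0,0,0],0,0.8]

```text
t: 17.02
eef_pos: [0.6337, -0.0696, 0.1212]
tool_rot: [-0.211, 3.116, -0.006]
force: [-0.5, -0.3, -0.4]
finger_gap: 0.0686
```

>>> servo_tool:
  commands:
    - [[0,0,0],-9,0.8]
    - [[0,0,0],-9,0.8]
    - [[0,0,0],-8,0.8]
    - [[0,0,0],0,0.8]

```text
t: 17.52
eef_pos: [0.6342, -0.0698, 0.1219]
tool_rot: [-0.926, 2.983, -0.014]
force: [-0.2, -0.2, 0.1]
finger_gap: 0.068
```

```bash
python3 -c "
from h import *
st(tcp_for('R')-[0,0,.029])"
```

```text
t 17.525 tcp [ 0.6342 -0.0698  0.1219] q [-2.200e-01  3.230e-01  1.670e+00  1.000e-03  1.128e+00 -2.394e+00] gap 0.068
F [-0.19 -0.19  0.13] along U 0.21 T [ 0.059 -0.008 -0.038] jaw angle cw from stand y -26.9 z [ 0.02  -0.003 -1.   ]
U in tool [ 0.364  0.178 -0.914]
delta world [-1.8  0.6 -2.2] tool mm [1.1 1.5 2.2]
```

>>> servo_tool:
  commands:
    - [[1,1.2,2],0,0.7]
    - [[0,0,0],0,0.4]
    - [[0,0,0],0,0.2]
    - [[0,0,0],0,0.2]
    - [[0,0,0],0,0.2]
  squeeze: 40

```text
t: 18.15
eef_pos: [0.6331, -0.0701, 0.1204]
tool_rot: [-0.918, 2.984, -0.017]
force: [0.7, -0.1, 0.2]
finger_gap: 0.0369
```

```bash
python3 -c "
from h import *
st(tcp_for('R')-[0,0,.029])"
```

```text
t 18.15 tcp [ 0.6331 -0.0701  0.1204] q [-0.22   0.322  1.675  0.     1.123 -2.388] gap 0.0369
F [ 0.69 -0.13  0.2 ] along U -0.1 T [-0.262 -0.108 -0.104] jaw angle cw from stand y -26.6 z [ 0.021 -0.005 -1.   ]
U in tool [ 0.364  0.175 -0.915]
delta world [-0.7  0.9 -0.8] tool mm [0.1 1.2 0.8]
```

>>> servo_tool:
  commands:
    - [[0,0,0],8,0.2]
    - [[0,0,0],8,0.2]

```text
t: 18.4
eef_pos: [0.6319, -0.0695, 0.1214]
tool_rot: [-0.483, 3.087, -0.01]
force: [-4.4, 1.0, 5.0]
finger_gap: 0.0353
```

```bash
python3 -c "
from h import *
st(tcp_for('R')-[0,0,.029])"
```

```text
t 18.4 tcp [ 0.6319 -0.0695  0.1214] q [-0.22   0.32   1.675  0.     1.129 -2.102] gap 0.0353
F [-4.36  1.01  5.03] along U 6.33 T [0.384 0.486 0.209] jaw angle cw from stand y -10.19 z [ 0.018 -0.003 -1.   ]
U in tool [ 0.402  0.067 -0.913]
delta world [ 0.6  0.3 -1.8] tool mm [-0.6  0.2  1.8]
```

Screwing works so far, with torque about z of 0.2 N m. Continuing to about +22°.

>>> servo_tool:
  commands:
    - [[0,0,0],8,0.2]
    - [[0,0,0],8,0.2]

```text
t: 18.65
eef_pos: [0.6319, -0.0683, 0.1216]
tool_rot: [-0.035, 3.123, -0.002]
force: [-0.3, 1.5, 0.7]
finger_gap: 0.0347
```

>>> servo_tool:
  commands:
    - [[0,0,0],8,0.2]
    - [[0,0,0],8,0.2]
    - [[0,0,0],0,0.2]

```text
t: 19.02
eef_pos: [0.6322, -0.0665, 0.122]
tool_rot: [0.406, 3.097, 0.011]
force: [-0.8, -3.6, -0.4]
finger_gap: 0.0345
```

```bash
python3 -c "
from h import *
st(tcp_for('R')-[0,0,.029])"
```

```text
t 19.025 tcp [ 0.6322 -0.0665  0.122 ] q [-0.219  0.32   1.674  0.009  1.131 -1.533] gap 0.0345
F [-0.75 -3.64 -0.36] along U 0.19 T [ 1.006 -0.273  0.687] jaw angle cw from stand y 22.53 z [ 0.018  0.005 -1.   ]
U in tool [ 0.375 -0.154 -0.914]
delta world [ 0.2 -2.6 -2.4] tool mm [-0.9 -2.5  2.4]
```

>>> servo_tool:
  commands:
    - [[0,0,0],0,0.6]
    - [[0,0,0],0,0.8]
    - [[0,0,0],0,0.8]
    - [[0,-1.5,0],-9,0.8]
    - [[0,0,0],-9,0.8]
    - [[0,0,0],-9,0.8]
    - [[0,0,0],-9,0.8]
    - [[0,0,0],-9,0.8]
    - [[0,0,0],0,0.8]

```text
t: 20.15
eef_pos: [0.6309, -0.0658, 0.1202]
tool_rot: [-0.856, 3.005, 0.003]
force: [0.6, 0.2, -0.8]
finger_gap: 0.0681
```

```bash
python3 -c "
from h import *
st(tcp_for('R')-[0,0,.029])"
```

```text
t 20.15 tcp [ 0.6309 -0.0658  0.1202] q [-0.219  0.321  1.677  0.011  1.13  -2.35 ] gap 0.0681
F [ 0.58  0.23 -0.8 ] along U -0.98 T [ 0.029  0.013 -0.026] jaw angle cw from stand y -24.21 z [ 0.016  0.006 -1.   ]
U in tool [ 0.37   0.17  -0.913]
delta world [ 1.5 -3.4 -0.5] tool mm [ 0.5 -3.6  0.5]
```

>>> servo_tool:
  commands:
    - [[0.5,-3.8,0.5],0,0.7]
    - [[0,0,0],0,0.7]
    - [[0,0,0],0,0.4]
    - [[0,0,0],0,0.2]
    - [[0,0,0],0,0.2]
    - [[0,0,0],0,0.2]
  squeeze: 40

```text
t: 20.9
eef_pos: [0.633, -0.0699, 0.1201]
tool_rot: [-0.848, 3.007, 0.001]
force: [0.2, 0.4, 0.5]
finger_gap: 0.0369
```

```bash
python3 -c "
from h import *
st(tcp_for('R')-[0,0,.029])"
```

```text
t 20.9 tcp [ 0.633  -0.0699  0.1201] q [-0.225  0.325  1.671  0.01   1.13  -2.349] gap 0.0369
F [0.21 0.4  0.51] along U 0.35 T [-0.242 -0.069 -0.132] jaw angle cw from stand y -23.91 z [ 0.017  0.005 -1.   ]
U in tool [ 0.371  0.167 -0.914]
delta world [-0.6  0.7 -0.5] tool mm [0.1 0.9 0.5]
```

>>> servo_tool:
  commands:
    - [[0,0,0],7,0.2]
    - [[0,0,0],7,0.2]

```text
t: 21.15
eef_pos: [0.6319, -0.0694, 0.1209]
tool_rot: [-0.467, 3.092, 0.006]
force: [-4.6, 2.7, 5.9]
finger_gap: 0.0351
```

```bash
python3 -c "
from h import *
st(tcp_for('R')-[0,0,.029])"
```

```text
t 21.15 tcp [ 0.6319 -0.0694  0.1209] q [-0.224  0.324  1.671  0.01   1.135 -2.099] gap 0.0351
F [-4.63  2.69  5.9 ] along U 7.14 T [0.45  0.553 0.214] jaw angle cw from stand y -9.57 z [ 0.014  0.006 -1.   ]
U in tool [ 0.403  0.072 -0.912]
delta world [ 0.5  0.2 -1.3] tool mm [-0.6  0.1  1.3]
```

>>> servo_tool:
  commands:
    - [[0,0,0],5,0.2]
    - [[0,0,0],5,0.2]

```text
t: 21.4
eef_pos: [0.6316, -0.0688, 0.1215]
tool_rot: [-0.188, 3.122, 0.01]
force: [-0.4, 1.7, 0.0]
finger_gap: 0.0352
```

```bash
python3 -c "
from h import *
st(tcp_for('R')-[0,0,.029])"
```

```text
t 21.4 tcp [ 0.6316 -0.0688  0.1215] q [-0.224  0.323  1.671  0.011  1.136 -1.919] gap 0.0352
F [-0.44  1.68  0.04] along U 0.12 T [ 0.634 -0.075  0.257] jaw angle cw from stand y 0.72 z [ 0.013  0.007 -1.   ]
U in tool [ 0.41  -0.001 -0.912]
delta world [ 0.8 -0.3 -1.9] tool mm [-0.7 -0.4  1.9]
```

>>> servo_tool:
  commands:
    - [[0,0,0],5,0.2]
    - [[0,0,0],5,0.2]

```text
t: 21.65
eef_pos: [0.6325, -0.0683, 0.1215]
tool_rot: [0.087, 3.125, 0.012]
force: [1.2, -0.5, -0.5]
finger_gap: 0.0348
```

```bash
python3 -c "
from h import *
st(tcp_for('R')-[0,0,.029])"
```

```text
t 21.65 tcp [ 0.6325 -0.0683  0.1215] q [-0.223  0.323  1.671  0.012  1.134 -1.743] gap 0.0348
F [ 1.22 -0.45 -0.46] along U -0.9 T [ 0.218 -0.133  0.841] jaw angle cw from stand y 10.8 z [ 0.016  0.007 -1.   ]
U in tool [ 0.401 -0.072 -0.913]
delta world [-0.1 -0.9 -1.9] tool mm [ 0.1 -0.9  1.9]
```

>>> servo_tool:
  commands:
    - [[0,0,0],6,0.2]
    - [[0,0,0],4,0.2]

```text
t: 21.9
eef_pos: [0.6342, -0.0679, 0.122]
tool_rot: [0.365, 3.102, 0.017]
force: [-0.8, -1.4, -1.9]
finger_gap: 0.0347
```

```bash
python3 -c "
from h import *
st(tcp_for('R')-[0,0,.029])"
```

```text
t 21.9 tcp [ 0.6342 -0.0679  0.122 ] q [-0.223  0.323  1.669  0.014  1.132 -1.565] gap 0.0347
F [-0.75 -1.44 -1.9 ] along U -1.33 T [ 0.773 -0.09   0.633] jaw angle cw from stand y 21.01 z [ 0.02   0.008 -1.   ]
U in tool [ 0.379 -0.14  -0.915]
delta world [-1.8 -1.3 -2.4] tool mm [ 1.5 -1.7  2.4]
```

Torque peaked at about 0.84 N m in this stroke, against the cap's 0.09 N m friction. That suggests the hard stop with the pads slipping. I'll do a third, shorter stroke to confirm.

>>> servo_tool:
  commands:
    - [[0,0,0],0,0.6]
    - [[0,0,0],0,0.8]
    - [[0,0,0],0,0.8]
    - [[0,-1.5,0],-10,0.8]
    - [[0,-1,0],-10,0.8]
    - [[0,0,0],-10,0.8]
    - [[0,0,0],-8,0.8]
    - [[0,0,0],0,0.8]

```text
t: 22.9
eef_pos: [0.6334, -0.0692, 0.1216]
tool_rot: [-0.701, 3.041, 0.009]
force: [-0.2, -0.0, 0.1]
finger_gap: 0.0684
```

```bash
python3 -c "
from h import *
st(tcp_for('R')-[0,0,.029])"
```

```text
t 22.9 tcp [ 0.6334 -0.0692  0.1216] q [-0.226  0.323  1.67   0.016  1.132 -2.257] gap 0.0684
F [-0.24 -0.05  0.09] along U 0.18 T [0.023 0.021 0.027] jaw angle cw from stand y -18.37 z [ 0.019  0.01  -1.   ]
U in tool [ 0.382  0.134 -0.914]
delta world [-1.   0.1 -1.9] tool mm [0.9 0.5 1.9]
```

>>> servo_tool:
  commands:
    - [[0.8,0.5,1.8],0,0.7]
    - [[0,0,0],0,0.4]
    - [[0,0,0],0,0.2]
    - [[0,0,0],0,0.2]
    - [[0,0,0],0,0.2]
  squeeze: 40

```text
t: 23.52
eef_pos: [0.6328, -0.0696, 0.1202]
tool_rot: [-0.694, 3.042, 0.007]
force: [-0.0, -0.7, 0.1]
finger_gap: 0.0359
```

>>> servo_tool:
  commands:
    - [[0,0,0],5,0.2]
    - [[0,0,0],5,0.2]

```text
t: 23.78
eef_pos: [0.6301, -0.0701, 0.1203]
tool_rot: [-0.425, 3.099, 0.008]
force: [-6.2, -1.3, 5.0]
finger_gap: 0.035
```

```bash
python3 -c "
from h import *
st(tcp_for('R')-[0,0,.029])"
```

```text
t 23.775 tcp [ 0.6301 -0.0701  0.1203] q [-0.226  0.322  1.675  0.011  1.134 -2.074] gap 0.035
F [-6.17 -1.29  4.95] along U 7.14 T [-0.576  0.962  0.245] jaw angle cw from stand y -8.02 z [ 0.013  0.007 -1.   ]
U in tool [ 0.406  0.062 -0.912]
delta world [ 2.3  1.  -0.7] tool mm [-2.5  0.3  0.7]
```

>>> servo_tool:
  commands:
    - [[0,0,0],5,0.2]
    - [[0,0,0],5,0.2]

```text
t: 24.02
eef_pos: [0.6267, -0.0694, 0.1202]
tool_rot: [-0.154, 3.133, 0.011]
force: [-6.2, 0.9, 2.3]
finger_gap: 0.035
```

```bash
python3 -c "
from h import *
st(tcp_for('R')-[0,0,.029])"
```

```text
t 24.025 tcp [ 0.6267 -0.0694  0.1202] q [-0.226  0.321  1.676  0.009  1.142 -1.898] gap 0.035
F [-6.21  0.88  2.26] along U 4.6 T [-0.087  0.991  0.696] jaw angle cw from stand y 1.98 z [ 0.004  0.007 -1.   ]
U in tool [ 0.418 -0.008 -0.908]
delta world [ 5.7  0.2 -0.6] tool mm [-5.7 -0.4  0.6]
```

Now the pads slide across the fixed cap (x shift of −6 mm, torque 0.7 N m), so the cap is home. I'll release, re-centre square to the stand and grip for the verification tug.

>>> servo_tool:
  commands:
    - [[0,0,0],0,0.6]
    - [[0,0,0],0,0.8]
    - [[0,0,0],0,0.8]
    - [[-6,-0.5,0.5],-2,0.8]
    - [[0,0,0],0,0.8]

```text
t: 24.65
eef_pos: [0.6334, -0.0687, 0.1192]
tool_rot: [-0.216, 3.129, 0.013]
force: [-0.7, -0.3, 0.4]
finger_gap: 0.068
```

```bash
python3 -c "
from h import *
st(tcp_for('R')-[0,0,.029])"
```

```text
t 24.65 tcp [ 0.6334 -0.0687  0.1192] q [-0.223  0.335  1.661  0.011  1.144 -1.936] gap 0.068
F [-0.67 -0.28  0.43] along U 0.69 T [0.035 0.022 0.05 ] jaw angle cw from stand y -0.3 z [ 0.005  0.009 -1.   ]
U in tool [ 0.417  0.01  -0.909]
delta world [-1.  -0.5  0.4] tool mm [ 1.1 -0.3 -0.4]
```

>>> servo_tool:
  commands:
    - [[0.8,-0.3,0],0,0.5]
    - [[0,0,0],0,0.2]
    - [[0,0,0],0,0.2]
    - [[0,0,0],0,0.2]
    - [[0,0,0],0,0.2]
  squeeze: 40

```text
t: 25.28
eef_pos: [0.6327, -0.069, 0.1194]
tool_rot: [-0.216, 3.129, 0.014]
force: [-0.9, 0.5, 0.3]
finger_gap: 0.0347
```

>>> servo_tool:
  commands:
    - [[0.9,0,-1.8],0,0.2]
    - [[0,0,0],0,0.2]

```text
t: 25.52
eef_pos: [0.6324, -0.069, 0.12]
tool_rot: [-0.215, 3.127, 0.014]
force: [3.0, 0.3, -2.7]
finger_gap: 0.0348
```

>>> servo_tool:
  commands:
    - [[0.9,0,-1.8],0,0.2]
    - [[0,0,0],0,0.2]

```text
t: 25.78
eef_pos: [0.632, -0.0691, 0.1208]
tool_rot: [-0.215, 3.126, 0.014]
force: [3.4, 0.4, -6.2]
finger_gap: 0.035
```

>>> servo_tool:
  commands:
    - [[0.9,0,-1.8],0,0.2]
    - [[0,0,0],0,0.2]

```text
t: 26.02
eef_pos: [0.6314, -0.0691, 0.1223]
tool_rot: [-0.215, 3.125, 0.014]
force: [4.3, -0.4, -6.7]
finger_gap: 0.0345
```

The force now rises at once, matching the two tight caps. I'll pull on to a clear bottle lift.

>>> servo_tool:
  commands:
    - [[1.2,0,-2.6],0,0.2]
    - [[0.6,0,-1.2],0,0.2]
    - [[0.4,0,-0.8],0,0.2]

```text
t: 26.4
eef_pos: [0.6296, -0.0693, 0.126]
tool_rot: [-0.215, 3.123, 0.014]
force: [5.4, 0.4, -7.6]
finger_gap: 0.0348
```

```bash
python3 -c "
from h import *
lift([.6327,-.069,.1194])"
```

```text
t 26.4 lift 7.32 perp x 0.02 y 0.07 F_U -9.14 gap 0.034776320482453944
```

>>> servo_tool:
  commands:
    - [[-1.2,0,2.6],0,0.2]
    - [[-1.2,0,2.6],0,0.2]
    - [[-1,0,2],0,0.2]
    - [[0,0,0],0,0.2]

```text
t: 26.9
eef_pos: [0.6325, -0.069, 0.1198]
tool_rot: [-0.215, 3.125, 0.014]
force: [1.3, 1.0, -2.4]
finger_gap: 0.0348
```

```bash
python3 -c "
from h import *
lift([.6327,-.069,.1194])"
```

```text
t 26.9 lift 0.42 perp x 0.0 y 0.0 F_U -2.78 gap 0.0347960024394971
```

Immediate resistance (about 7 N at 1.5 mm, 9.1 N at 7.3 mm), the same as the good caps. I'll release, retreat and check.

>>> servo_tool:
  commands:
    - [[0,0,0],0,0.6]
    - [[0,0,0],0,0.9]
    - [[0,0,0],0,0.9]
    - [[0,0,-15],0,0.9]
    - [[0,0,-30],0,0.9]
    - [[0,0,-40],0,0.9]
    - [[20,0,-30],0,0.9]
    - [[50,0,0],0,0.9]
    - [[50,0,0],0,0.9]
    - [[30,0,0],0,0.9]

```text
t: 28.15
eef_pos: [0.4823, -0.0922, 0.2469]
tool_rot: [-0.218, 3.118, 0.007]
force: [0.6, 0.7, -0.1]
finger_gap: 0.0764
```

>>> servo_tool:
  commands:
    - [[0,0,0],0,0.9]
    - [[0,0,0],0,0.9]

```text
t: 28.4
eef_pos: [0.4823, -0.0925, 0.2495]
tool_rot: [-0.216, 3.114, 0.004]
force: [-0.2, 0.3, 0.1]
finger_gap: 0.0768
```

Run:
```python
from h import *
from workcell import optics
st()
for n in("side","top"):
    im,d=optics.read_camera(n); np.savez(f"{n}9.npz",im=im,d=d,**optics.calibration(n)); cv2.imwrite(f"pics/{n}9.png",im[:,:,::-1])
a,b=load("side0")["im"],load("side9")["im"]
x0,y0,x1,y1=290,170,430,320
cv2.imwrite("pics/cmp.png",cv2.resize(np.hstack([a[y0:y1,x0:x1],b[y0:y1,x0:x1]])[:,:,::-1],None,fx=2.8,fy=2.8,interpolation=cv2.INTER_CUBIC))
g=[cv2.cvtColor(i,cv2.COLOR_RGB2GRAY).astype(np.float32) for i in(a,b)]
for (u,v) in((317,195),(338,218),(363,244),(427,372),(276,92+84)):
    r=14; print((u,v),[np.round(x,2) for x in cv2.phaseCorrelate(g[0][v-r:v+r,u-r:u+r],g[1][v-r:v+r,u-r:u+r])])
```

```text
t 28.4 tcp [ 0.4823 -0.0925  0.2495] q [-0.34  -0.115  1.898  0.011  1.341 -2.051] gap 0.0768
F [-0.18  0.34  0.07] along U 0.12 T [-0.04   0.014 -0.018] jaw angle cw from stand y -0.32 z [ 0.02   0.004 -1.   ]
U in tool [ 0.404  0.004 -0.915]
(317, 195) [array([ 0.71, -0.04]), np.float64(0.62)]
(338, 218) [array([-0.06, -0.  ]), np.float64(1.02)]
(363, 244) [array([-0.07,  0.  ]), np.float64(1.01)]
(427, 372) [array([ 0.1, -0. ]), np.float64(0.97)]
(276, 176) [array([-0.82,  0.08]), np.float64(0.41)]
```

View pics/cmp.png

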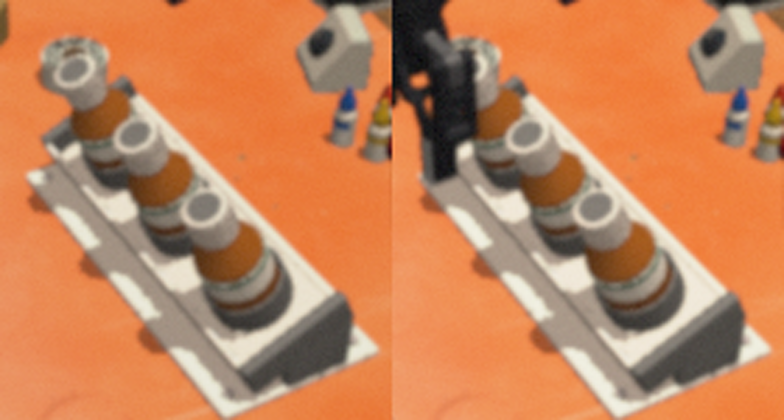

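View pics/top9.png

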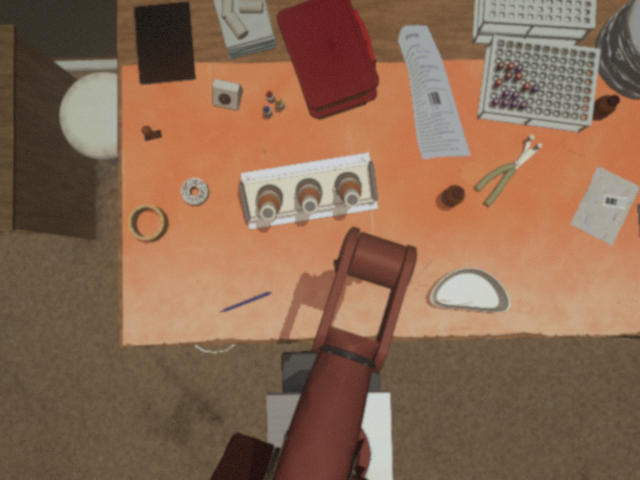

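The top view shows the arm clear of the stand, with the caps at (267,211), (309,204) and (351,198) as at the start and the bystanders where they were. In the side view the middle and right caps have moved 0.1 px or less, and the gripper partly hides the left one. I'll check the left cap in the top view and then hand in.

Run:
```python
from h import *
g=[cv2.cvtColor(load(n)["im"],cv2.COLOR_RGB2GRAY).astype(np.float32) for n in("top0","top9")]
for (u,v) in((268,212),(310,205),(352,199),(195,190),(452,196),(246,301),(470,290)):
    r=16; print((u,v),[np.round(x,2) for x in cv2.phaseCorrelate(g[0][v-r:v+r,u-r:u+r],g[1][v-r:v+r,u-r:u+r])])
from workcell import close_job
print(close_job())
```

```text
(268, 212) [array([-0.06, -0.08]), np.float64(1.04)]
(310, 205) [array([0.01, 0.03]), np.float64(1.02)]
(352, 199) [array([ 0.11, -0.05]), np.float64(1.01)]
(195, 190) [array([-0.14,  0.04]), np.float64(0.94)]
(452, 196) [array([0.06, 0.08]), np.float64(1.1)]
(246, 301) [array([-0.19,  0.11]), np.float64(1.06)]
(470, 290) [array([-0.05,  0.09]), np.float64(1.01)]
the job is handed in; nothing more can be done
None
```

The loose cap was the right-hand one. It is now screwed home, and the job was handed in at about 28.5 s of the 61 s allowed; no verdict is reported.

- **Tugs, left to right:** the left and middle caps took the bottle's load at once (about 7 N by 2 mm, 10.3 and 10.7 N at 8 mm). The right cap rose freely for about 4–5 mm before its bottle took load.
- **Tightening:** I screwed the right cap clockwise in three strokes. By the last one the pads were only slipping on the cap at about 0.7–0.8 N m, against its 0.09 N m friction.
- **Check tug:** its bottle now lifts straight away (about 7 N at 1.5 mm, 9.1 N at 7.3 mm), like the other two.
- **Final look:** in the top view all three caps and the four loose items moved less than 0.25 px from the start, and the arm is clear. In the side view the gripper hid the left cap, so its position is confirmed from the top view only.
- **First grasp missed:** the camera showed the fingertips about 30 mm higher relative to the TCP than the description says. The first closing on the left cap shut just above it with no noticeable force, and I lowered every later grasp by about 30 mm.

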